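Lay out power-supply parts on their outlined kitting pads

ROBOT

A 6-joint arm with a two-finger parallel gripper is mounted at the origin on the work surface. World frame = base frame: x ahead of the robot, y to its left, z up, the work surface at z = 0. Lengths are in mm, angles in rad, forces in N, time in s.
With the tool pointing down it reaches from about 300 to 950 mm from the base axis. Payload 3.1 kg.
Tool frame: the origin (TCP) lies between the finger pads; the fingertips stand 17 mm ahead of it and the grasp point (between the pads) lies 2 mm behind it; x points along the fingers, y is the direction in which the jaws open and shut, and the axes are right-handed (so a half turn about x gives the same grasp; the last joint's range is limited). The gripper opens to 85 mm and grips with 20 to 120 N. Pads are 22 mm wide; open, the fingers measure 114 mm over their backs; the gripper's body (76 mm by 85 mm) begins 54 mm behind the grasp point. The pads swing forward as they close: fully open they stand 13 mm farther back than shut.
Start: joints at [-1.301, 0.308, 1.634, -0, 1.2, -0.07], TCP at [208.285, -589.279, 248.272] pointing down, gripper open.
Joint ranges: [-3.06, 3.06], [-0.79, 1.96], [0.05, 2.63], [-1.19, 4.34], [0.05, 2.64], [-2.94, 2.94]. Speed limits (rad/s): [2.79, 2.79, 3.14, 3.14, 3.14, 3.14].

INTERFACE

Orientations are given as a unit quaternion [w, x, y, z].
In Python, from workcell import robot gives the robot as it stands.
- The arm moves only by the tool arm_command, never from a script. Its argument "steps" is a list that holds one entry, the list of rows, each a list of 5 numbers: the shift along the tool's x, y, z in mm, then the turn about the tool's x in degrees, then the closure, from 0 (fully open) to 1 (shut). A call has 1 to 5 rows; each row shifts and turns the commanded pose from where the row before left it, along the tool's axes as they then stand; what a row does not reach is not made up. A row lasts 1/8 s, in which the tool goes at most 62.5 mm and 10.7 degrees, less where a joint would pass 70% of its speed; a pose out of reach is approached as far as the arm can. A call is refused whole if a number of a shift passes 62.5 or a number of a turn 10.7, either way. A call with a gripper value outside its range is refused whole. The fingers move at their own pace and stop on an object; "force" is the grip in N (left out, the last holds). Time passes only in rows, so rows that do not move let the fingers close. It gives the time, the measured TCP pose, the force and the opening at its end, in the units of the state.
- robot.sense(): the state, without advancing time (a new reading comes with each control period).
- robot.camera(name): name is "side" or "top"; returns the picture (384x512x3 uint8, red, green, blue); there is no depth.
- robot.get_calibration(name): a dict with "fx", "fy", "cx", "cy" (pixels), "k1" (the pictures are not rectified: a ray, as slopes to the right and down, at radius r is drawn at 1 + k1 r^2 times it, then the intrinsics apply), "rvec" (rotation vector, rad) and "tvec" (3), from world to camera coordinates, as OpenCV has them. Camera axes: x right, y down, z forward; pixel columns grow to the right and rows downward; lengths in mm; the calibration is good to about 2 mm. A picture is of the moment at which its call begins. get_calibration takes no time and is no camera call.
- robot.job_done(): hands the job in, once; it reports no verdict.
Trained networks look in the newest picture that a camera, given by its name, has taken for a name from the list of things; names that differ only in an ending like _2 or _b are one class to them, and where a whole thing is asked for, a point or a joint stands for the part that bears it (a point fixed in the world has none). Each returns a list of dicts, best first, with "score" (0 to 1); they miss things now and then, are a little off and sometimes report something else, mostly with a low value. They report only what shows in the picture. A call takes as long as a camera call. They do not tell look-alikes from the thing itself.
- robot.recognise(thing, camera): "point" ([x, y, z] in mm, in world coordinates, good to about 4 mm: the middle of the surface that is visible of it).
The state is a dict: "time_s": time; "q": joint angles; "qd": joint speeds; "effort": joint torques, N m; "tool_pos": TCP position; "tcp_rot": TCP orientation; "force": force on the tool from outside, world axes, zero at the start; "ft_torque": the same for the moment, N m; "width": opening from 0.0 (shut) to 1.0 (fully open).
Only numpy, scipy, OpenCV 4.12 (cv2) and the standard library are available. Lean on these libraries where they do the work, as an engineer would, in place of code of your own. Each camera call takes 0.05 s, during which the arm holds its last target. There are 200 camera calls.

TASK

Put the four parts of the dismantled power supply, one after another, each on the flat white pad whose printed outline has its shape and colour: heat sink, terminal block, capacitor and choke. Set each down gently, not dropped, upright as it stands now, centred on its outline, and turn the heat sink and the terminal block to line up with theirs (either way round). Leave the screw jar and the red loupe where they stand, and let go of everything at the end.

Things in the scene. Friction and masses are not known exactly. Their poses are not given: they have to be found in the camera images.
- heatsink_center (a point): black finned heat sink standing on its flat base, fins up: a solid box 60 (its x, along the fins) by 40 (its y) by 30 mm tall, about 120 g; this point is its centre, 15 mm above its underside, z up; grasp it across the 40 mm
- terminal_center (a point): green terminal block with a row of eight steel screws on top: 80 (its x) by 22 (its y) by 24 mm tall, about 40 g; this point is its centre, 12 mm above its underside, z up; grasp it across the 22 mm
- capacitor_center (a point): upright blue can capacitor with a silvery top: cylinder, diameter 35, 45 mm tall, about 70 g; this point is its centre, 22.5 mm above its underside, z up; any yaw will do
- choke_center (a point): round choke lying flat, an orange ring wound with copper, its dark middle closed: treat as a solid disc, diameter 50, 26 mm tall, about 110 g; this point is its centre, 13 mm above its underside, z up; any yaw will do
- pad_heatsink_mark (a point): fixed white plastic pad with a grey edge, 100 (its x) by 72 (its y) by 4 mm thick, with a black rectangular outline, 62 along x by 42 along y inside, with long stripes like fins (for the heat sink; its x along this x, either way round); this point is the middle of the outline, on the pad's top face (4 mm over the table), z up
- pad_terminal_mark (a point): fixed white plastic pad with a grey edge, 100 (its x) by 72 (its y) by 4 mm thick, with a green long rectangular outline, 82 along x by 24 along y inside, with a row of dots (for the terminal block; its x along this x, either way round); this point is the middle of the outline, on the pad's top face (4 mm over the table), z up
- pad_capacitor_mark (a point): fixed white plastic pad with a grey edge, 100 (its x) by 72 (its y) by 4 mm thick, with a blue circle of 37 mm inner diameter with a cross in it (for the capacitor); this point is the middle of the outline, on the pad's top face (4 mm over the table), z up
- pad_choke_mark (a point): fixed white plastic pad with a grey edge, 100 (its x) by 72 (its y) by 4 mm thick, with an orange circle of 52 mm inner diameter with a round spot in the middle (for the choke); this point is the middle of the outline, on the pad's top face (4 mm over the table), z up
- jar_center (a point): bystander: small amber glass screw jar with white lid, diameter 38, 45 mm tall, loose; this point is its centre, 22.5 mm above the table; leave it alone
- loupe_center (a point): bystander: red round loupe with a waist, diameter 40, 36 mm tall, loose; this point is its centre, 18 mm above the table; leave it alone
There are look-alikes about, which are no part of the job. Of the things that look like the part that bears terminal_center, take the one that is nearest to the robot's base at the start.

How it is judged (in metres and radians):
At the end, for the whole second after the job is handed in: Each part still and upright (0.1 rad) on its own pad, centre within 10 mm of the outline's middle, at most 4 mm higher than lying flat; heat sink and terminal block parallel to their outlines within 0.2 rad, either way round; jar and loupe within 15 mm of their starts (horizontal distance between heatsink_center and pad_heatsink_mark below 0.01 m and angle between each of heatsink_center, terminal_center, capacitor_center, choke_center's own z axis and vertical below 0.1 rad and z of heatsink_center in the frame of pad_heatsink_mark below 0.019 m and linear speed of each of heatsink, terminal, capacitor, choke below 0.02 m/s and angle between the x axis of heatsink_center and the x axis of pad_heatsink_mark, either way round below 0.2 rad and horizontal distance between terminal_center and pad_terminal_mark below 0.01 m and z of terminal_center in the frame of pad_terminal_mark below 0.016 m and angle between the x axis of terminal_center and the x axis of pad_terminal_mark, either way round below 0.2 rad and horizontal distance between capacitor_center and pad_capacitor_mark below 0.01 m and z of capacitor_center in the frame of pad_capacitor_mark below 0.0265 m and horizontal distance between choke_center and pad_choke_mark below 0.01 m and z of choke_center in the frame of pad_choke_mark below 0.017 m and distance of each of jar_center, loupe_center from where it was at the start of the episode below 0.015 m); the robot touches nothing.
It fails at once if a part is dropped or thrown (faster than 0.7 m/s out of the fingers, a fall of 25 mm) ((linear speed of heatsink above 0.7 m/s and contact force between the fingers and heatsink below 0.01 N) or (linear speed of terminal above 0.7 m/s and contact force between the fingers and terminal below 0.01 N) or (linear speed of capacitor above 0.7 m/s and contact force between the fingers and capacitor below 0.01 N) or (linear speed of choke above 0.7 m/s and contact force between the fingers and choke below 0.01 N)).
It fails at once if the screw jar is pushed 15 mm or tipped over (distance of jar_center from where it was at the start of the episode above 0.015 m or angle between jar_center's own z axis and vertical above 0.4 rad).
It fails at once if the loupe is pushed 15 mm or tipped over (distance of loupe_center from where it was at the start of the episode above 0.015 m or angle between loupe_center's own z axis and vertical above 0.4 rad).
It also fails if it takes over 128 s, if anything falls off the work surface, if the arm or the gripper's body presses on something with over 40 N, if the wrist force passes 120 N, or if a joint passes its speed limit or range.

## Working session

There is one attempt and no reset: what is moved stays moved. The work goes in short steps, Python scripts to look and compute and a tool call to move; the robot and the scene stay as the last step left them, time stands still between calls to the robot, and variables do not carry over. Pictures are saved under pics/ and viewed, about 12 in all and at most 16, crops included, and the job is handed in when it is done.

Besides the shell and the picture viewer there is one more tool, called in YAML: its name, and indented under it one key for each argument. arm_command: Moves the arm, as the interface text tells. Its arguments: {"type":"object","properties":{"steps":{"type":"array"},"force":{"type":"number"}},"required":["steps"]}

```bash
mkdir -p pics; cat > h.py <<'E'
from workcell import robot
import numpy as np, cv2
from scipy.spatial.transform import Rotation as R
def cal(n):
    c=robot.get_calibration(n); return c,cv2.Rodrigues(np.array(c['rvec'],float))[0],np.array(c['tvec'],float).ravel()
def ray(n,u,v,z):
    c,M,t=cal(n); d=np.array([(u-c['cx'])/c['fx'],(v-c['cy'])/c['fy']]); s=d.copy()
    for _ in range(30): s=d/(1+c['k1']*(s@s))
    r=M.T@np.array([s[0],s[1],1]); o=-M.T@t
    return o+r*(z-o[2])/r[2]
def proj(n,p):
    c,M,t=cal(n); q=M@np.array(p,float)+t; s=q[:2]/q[2]; s=s*(1+c['k1']*(s@s))
    return np.array([s[0]*c['fx']+c['cx'],s[1]*c['fy']+c['cy']])
def snap(n,f):
    im=robot.camera(n); cv2.imwrite(f'pics/{f}.png',im[:,:,::-1]); return im
def st():
    s=robot.sense(); m=R.from_quat(np.roll(s['tcp_rot'],-1)).as_matrix()
    print('t',s['time_s'],'pos',np.round(s['tool_pos'],1),'w',s['width'],'F',np.round(s['force'],1)); print(np.round(m,3)); return s,m
E
python3 - <<'E'
from h import *
s,m=st(); print(np.round(s['q'],3))
for n in('top','side'):
    im=snap(n,n+'0'); c,M,t=cal(n); print(n,c['fx'],c['k1'],-M.T@t)
    for o in ['heatsink_center','terminal_center','capacitor_center','choke_center','pad_heatsink_mark','pad_terminal_mark','pad_capacitor_mark','pad_choke_mark','jar_center','loupe_center']:
        for d in robot.recognise(o,n): print(o,np.round(d['point']),round(d['score'],2),np.round(proj(n,d['point'])))
im=cv2.imread('pics/top0.png'); cv2.imwrite('pics/top0b.png',cv2.resize(im,(800,600),interpolation=cv2.INTER_CUBIC))
E
```

```text
t 0.0 pos [ 208.1 -588.5  247. ] w 0.9983208039131226 F [-0.6  0.3 -0. ]
[[-0.001  0.333 -0.943]
 [ 0.002 -0.943 -0.333]
 [-1.    -0.002 -0.   ]]
[-1.301  0.309  1.635  0.     1.2   -0.07 ]
top 448.5284487238482 -0.013537779640567777 [ 422.75943533  -14.67957958 1179.53556928]
heatsink_center [465.  83.  27.] 0.82 [212. 208.]
terminal_center [446. -87.  19.] 0.56 [278. 216.]
capacitor_center [ 394. -263.   42.] 0.77 [348. 237.]
choke_center [561. 412.  24.] 0.54 [ 86. 170.]
pad_heatsink_mark [387. 270.   6.] 0.73 [140. 237.]
pad_terminal_mark [657. 162.   2.] 0.77 [184. 136.]
pad_capacitor_mark [ 672. -136.    6.] 0.85 [296. 131.]
pad_choke_mark [ 546. -381.    6.] 0.95 [389. 179.]
jar_center [ 504. -222.   46.] 0.69 [332. 193.]
loupe_center [ 549. -378.    6.] 0.68 [388. 178.]
loupe_center [463.  80.  28.] 0.55 [213. 208.]
loupe_center [505. 238.  40.] 0.54 [151. 191.]
side 398.1900011495753 0.03763871861172288 [ 390.77168148 -850.58545687  679.04070789]
heatsink_center [462.  67.  24.] 0.85 [235. 183.]
terminal_center [561. -31.  22.] 0.58 [276. 201.]
terminal_center [444. -91.  24.] 0.53 [234. 220.]
capacitor_center [444. -93.  26.] 0.72 [234. 219.]
capacitor_center [ 395. -272.   40.] 0.7 [219. 272.]
choke_center [559. 401.  22.] 0.44 [253. 127.]
pad_terminal_mark [650. 155.  -2.] 0.84 [293. 168.]
pad_capacitor_mark [ 670. -136.    2.] 0.6 [325. 229.]
pad_capacitor_mark [506. 226.  25.] 0.55 [244. 152.]
pad_choke_mark [ 547. -382.    5.] 0.84 [300. 317.]
jar_center [ 507. -234.   36.] 0.61 [268. 255.]
loupe_center [508. 229.  27.] 0.67 [244. 151.]
loupe_center [559. 400.  21.] 0.66 [253. 127.]
loupe_center [ 546. -380.    4.] 0.3 [300. 317.]
```

View pics/top0b.png

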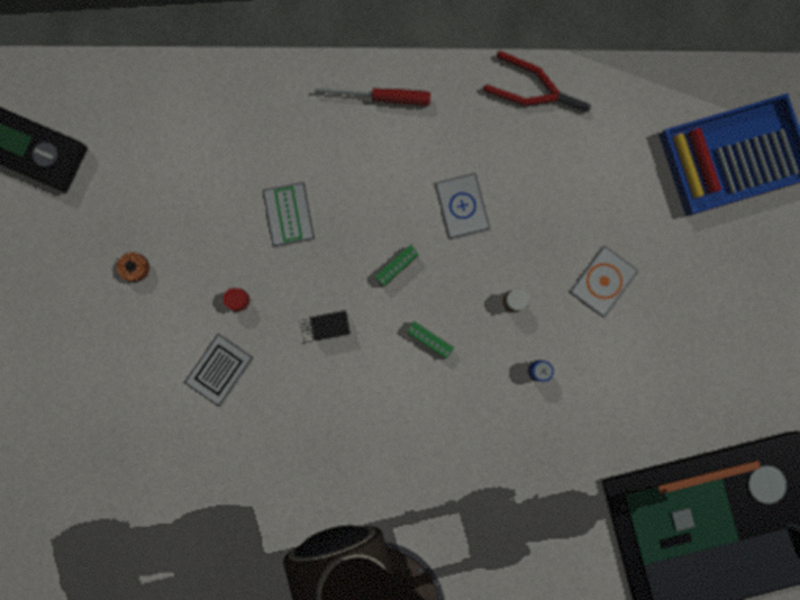

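View pics/side0.png

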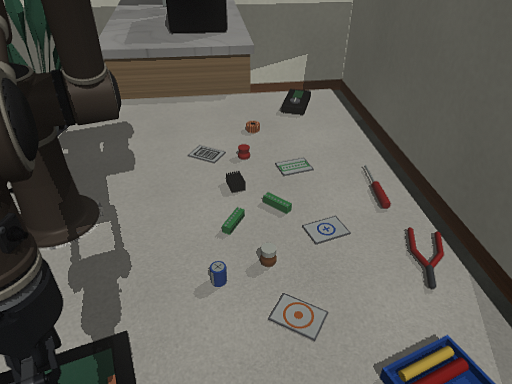

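Two green blocks: A at top px (278,216), about (446,-87) mm, 454 mm from the base. B is at top px (254,170), about (561,-31), 562 mm out. A is nearer, so A is meant. I'll confirm in an enlarged mosaic.

```bash
cat > v.py <<'E'
from h import *
from scipy.optimize import minimize
def box(a,b,h,z0=0): return np.array([[x,y,z] for x in(-a/2,a/2) for y in(-b/2,b/2) for z in(z0,z0+h)])
def cyl(d,h,z0=0):
    t=np.linspace(0,2*np.pi,40); return np.array([[d/2*np.cos(a),d/2*np.sin(a),z] for a in t for z in(z0,z0+h)])
S=8
def fit(n,im,mask,model,x0,yaw0,useyaw,rad=22):
    # soft-mask fit: maximise IoU of projected hull with mask, on S-times upsampled ROI
    u0,v0=[int(round(k)) for k in proj(n,[x0[0],x0[1],10])]; u0-=rad; v0-=rad
    m=cv2.resize(mask[v0:v0+2*rad,u0:u0+2*rad].astype(np.float32),None,fx=S,fy=S,interpolation=cv2.INTER_CUBIC).clip(0,1)>0.5
    def hull(p):
        c,s=np.cos(p[2]),np.sin(p[2]); P=model.copy(); P[:,:2]=P[:,:2]@np.array([[c,s],[-s,c]])+p[:2]
        q=np.array([proj(n,k) for k in P]); q=(q-[u0,v0]+0.5)*S-0.5
        h=cv2.convexHull((q*16).astype(np.int32).reshape(-1,1,2)); z=np.zeros(m.shape,np.uint8); cv2.fillConvexPoly(z,h,1,cv2.LINE_8,4); return z>0
    def f(d):
        z=hull([x0[0]+d[0],x0[1]+d[1],yaw0+(d[2]/40 if useyaw else 0)]); return 1-(z&m).sum()/max((z|m).sum(),1)
    best=None
    for y in (np.linspace(-1.5,1.5,9)*40 if useyaw else [0]):
        r=minimize(f,[0,0,y],method='Nelder-Mead',options=dict(initial_simplex=[[0,0,y],[8,0,y],[0,8,y],[0,0,y+10]],maxiter=100))
        if best is None or r.fun<best.fun: best=r
    d=best.x; return x0[0]+d[0],x0[1]+d[1],yaw0+(d[2]/40 if useyaw else 0),1-best.fun
E
python3 - <<'E'
from v import *
im=cv2.imread('pics/top0.png'); rois=[('hs',212,208),('tA',278,216),('tB',254,170),('cap',346,237),('chk',85,170),('pH',140,237),('pT',184,136),('pC',296,131),('pK',388,179),('jar',330,192),('lp',151,191)]
row=[]
for n,u,v in rois+[('tA',278,216)]:
    c=cv2.resize(im[v-22:v+22,u-22:u+22],(198,198),interpolation=cv2.INTER_CUBIC); c=cv2.convertScaleAbs(c,alpha=1.5); cv2.putText(c,n,(3,14),0,.5,(0,255,255)); row.append(c)
cv2.imwrite('pics/mos.png',np.vstack([np.hstack(row[i:i+4]) for i in(0,4,8)]))
E
```

```text
(no output)
```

View pics/mos.png

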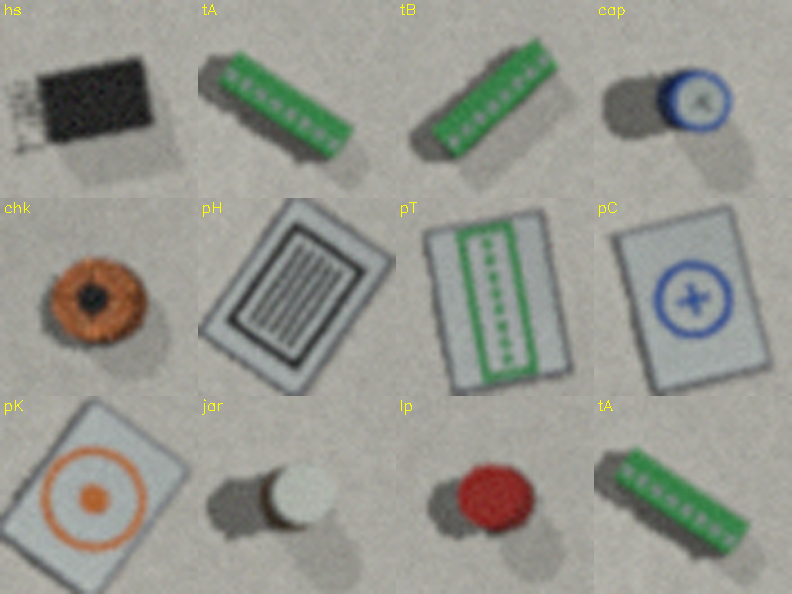

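The mosaic shows all parts and pads clearly. Block A (mosaic px 285,105) is the nearer of two identical blocks, so I'll take it. Next is fitting poses.

```bash
cat >> v.py <<'E'
def chan(im):
    f=im.astype(int); return f[...,0],f[...,1],f[...,2]   # RGB
def hullmask(m,u,v,rad):
    r=np.zeros(m.shape,np.uint8); r[v-rad:v+rad,u-rad:u+rad]=m[v-rad:v+rad,u-rad:u+rad]
    n,l,s,c=cv2.connectedComponentsWithStats(r,connectivity=8)
    if n<2: return None
    k=1+np.argmax(s[1:,4]); ; 
E
sed -i '/^def hullmask/,$d' v.py
cat >> v.py <<'E'
def hullmask(m,u,v,rad,minarea=6):
    u,v=int(round(u)),int(round(v)); r=np.zeros(m.shape,np.uint8); r[v-rad:v+rad,u-rad:u+rad]=m[v-rad:v+rad,u-rad:u+rad]
    n,l,s,c=cv2.connectedComponentsWithStats(r,connectivity=8)
    r=np.isin(l,[k for k in range(1,n) if s[k,4]>=minarea]).astype(np.uint8)
    h=cv2.convexHull(cv2.findNonZero(r)); z=np.zeros_like(r); cv2.fillConvexPoly(z,h,1); return z,h
MASK=dict(hs=lambda R,G,B:(R+G+B)<3*45, t=lambda R,G,B:G-np.maximum(R,B)>15, cap=lambda R,G,B:B-R>22, chk=lambda R,G,B:R-B>28)
MODEL=dict(hs=box(60,40,30),t=box(80,22,24),cap=cyl(35,45),chk=cyl(50,26))
def locate(n,im,k,x0,z0=0,rad=20,yaw0=0):
    m=MASK[k](*chan(im)); u,v=proj(n,[x0[0],x0[1],z0+15]); z,_=hullmask(m,u,v,rad)
    M=MODEL[k]+[0,0,z0]; return fit(n,im,z,M,x0,yaw0,k in('hs','t'),24)
def mark(n,im,k,x0,rad=19):
    m=MASK[k](*chan(im)); u,v=proj(n,[x0[0],x0[1],4]); z,h=hullmask(m,u,v,rad)
    P=np.array([ray(n,*p,4)[:2] for p in h.reshape(-1,2)]).astype(np.float32)
    c,s,a=cv2.minAreaRect(P); mo=cv2.moments(P.reshape(-1,1,2))
    a=np.radians(a if s[0]>s[1] else a+90); return np.round(c,1),np.round([mo['m10']/mo['m00'],mo['m01']/mo['m00']],1),np.round(s,1),round((a+np.pi/2)%np.pi-np.pi/2,3)
E
cat > loc0.py <<'E'
from v import *
for n in('top','side'):
    im=cv2.imread(f'pics/{n}0.png')[:,:,::-1]
    for k,x0 in dict(hs=(462,75),t=(446,-88),cap=(394,-268),chk=(560,407)).items(): print(n,k,np.round(locate(n,im,k,x0),2))
    for k,x0 in dict(hs=(387,270),t=(655,160),cap=(671,-136),chk=(547,-381)).items():
        print(n,'mark',k,*mark(n,im,k,x0))
E
python3 loc0.py
```

```text
Traceback (most recent call last):
  File "loc0.py", line 4, in <module>
    for k,x0 in dict(hs=(462,75),t=(446,-88),cap=(394,-268),chk=(560,407)).items(): print(n,k,np.round(locate(n,im,k,x0),2))
                                                                                                       ~~~~~~^^^^^^^^^^^
  File "v.py", line 33, in locate
    M=MODEL[k]+[0,0,z0]; return fit(n,im,z,M,x0,yaw0,k in('hs','t'),24)
                                ~~~^^^^^^^^^^^^^^^^^^^^^^^^^^^^^^^^^^^^
  File "v.py", line 19, in fit
    r=minimize(f,[0,0,y],method='Nelder-Mead',options=dict(initial_simplex=[[0,0,y],[8,0,y],[0,8,y],[0,0,y+10]],maxiter=100))
  File "v.py", line 16, in f
    z=hull([x0[0]+d[0],x0[1]+d[1],yaw0+(d[2]/40 if useyaw else 0)]); return 1-(z&m).sum()/max((z|m).sum(),1)
  File "v.py", line 13, in hull
    q=np.array([proj(n,k) for k in P]); q=(q-[u0,v0]+0.5)*S-0.5
                ~~~~^^^^^
  File "h.py", line 12, in proj
    c,M,t=cal(n); q=M@np.array(p,float)+t; s=q[:2]/q[2]; s=s*(1+c['k1']*(s@s))
          ~~~^^^
  File "h.py", line 5, in cal
    c=robot.get_calibration(n); return c,cv2.Rodrigues(np.array(c['rvec'],float))[0],np.array(c['tvec'],float).ravel()
ValueError: time passes only in moves, steps and waits
```

```bash
sed -i 's/^def cal(n):/import functools\n@functools.lru_cache(None)\ndef cal(n):/' h.py; time python3 loc0.py
```

```text
top hs [463.98  86.24  -1.36   0.91]
top t [443.19 -79.98  -2.17   0.93]
top cap [ 393.47 -262.29    0.      0.82]
top chk [560.35 421.14   0.     0.87]
top mark hs [388.6 302. ] [388.2 302.3] [ 1.5 15.1] -0.568
top mark t [654.  161.8] [654.  161.8] [92.1 34.1] 0.197
top mark cap [ 671.6 -134. ] [ 671.3 -134.4] [43.1 45.2] -1.561
top mark chk [ 544.8 -373.9] [ 544.8 -373.7] [60.4 60.8] -1.182
side hs [463.48  86.7   -1.4    0.94]
side t [442.77 -79.3   -2.16   0.95]
side cap [ 393.42 -260.57    0.      0.91]
side chk [5.5485e+02 4.0583e+02 0.0000e+00 4.5000e-01]Traceback (most recent call last):
  File "loc0.py", line 6, in <module>
    print(n,'mark',k,*mark(n,im,k,x0))
                      ~~~~^^^^^^^^^^^
  File "v.py", line 35, in mark
    m=MASK[k](*chan(im)); u,v=proj(n,[x0[0],x0[1],4]); z,h=hullmask(m,u,v,rad)
                                                           ~~~~~~~~^^^^^^^^^^^
  File "v.py", line 28, in hullmask
    h=cv2.convexHull(cv2.findNonZero(r)); z=np.zeros_like(r); cv2.fillConvexPoly(z,h,1); return z,h
cv2.error: OpenCV(4.12.0) /io/opencv/modules/imgproc/src/convhull.cpp:143: error: (-215:Assertion failed) total >= 0 && (depth == CV_32F || depth == CV_32S) in function 'convexHull'


real	0m3.605s
user	0m4.147s
sys	0m0.120s
```

```bash
cat > loc1.py <<'E'
from v import *
T=cv2.imread('pics/top0.png')[:,:,::-1]; Sd=cv2.imread('pics/side0.png')[:,:,::-1]
for th in(50,60,70):
    MASK['hs']=lambda R,G,B:(R+G+B)<3*th
    print(th,'top mark hs',*mark('top',T,'hs',(390,272),16)); print(' hs',np.round(locate('top',T,'hs',(464,86),rad=18),2))
for th in(15,20,35,45):
    MASK['chk']=lambda R,G,B:R-B>th
    print(th,'top chk',np.round(locate('top',T,'chk',(560,412)),1),'side',np.round(locate('side',Sd,'chk',(560,412),rad=12),2),'mk',*mark('top',T,'chk',(546,-376)))
for th in(12,30,):
    MASK['cap']=lambda R,G,B:B-R>th
    print(th,'top cap',np.round(locate('top',T,'cap',(394,-263)),1),'mk',*mark('top',T,'cap',(671,-134)))
E
python3 loc1.py
python3 - <<'E'
from h import *
# pad edge/mark centres by mosaic px, rough cross-check
for u,v,z in[(211.5,208,30),(277.7,214.5,24),(84.7,170.5,26),(347.7+.3,237.3,45),(138.1,237.9,4),(184,136,4),(296,131,4),(386.7,179.6,4)]: print(u,v,np.round(ray('top',u,v,z)))
E
```

```text
50 top mark hs [389.5 273.3] [389.5 273.4] [48.9 68.9] -0.57
 hs [464.32  86.37   1.79   0.93]
60 top mark hs [389.4 273.4] [389.5 273.5] [50.5 70.6] -0.591
 hs [463.92  86.55   1.77   0.94]
70 top mark hs [389.5 273.3] [389.3 273.4] [51.9 71.8] -0.57
 hs [463.95  86.92   1.76   0.93]
15 top chk [560.  419.6   0.    0.9] side [560.24 421.53   0.     0.95] mk [ 544.5 -374. ] [ 544.4 -373.6] [60.9 61. ] -1.561
20 top chk [560.1 420.    0.    0.9] side [560.21 421.31   0.     0.94] mk [ 544.5 -374. ] [ 544.4 -373.7] [60.9 61. ] -1.561
35 top chk [559.9 419.4   0.    0.8] side [560.04 420.26   0.     0.91] mk [ 545.7 -372.7] [ 544.9 -373.3] [58.1 58.5] -0.012
45 top chk [560.5 420.8   0.    0.7] side [560.05 420.29   0.     0.88] mk [ 544.5 -372.7] [ 544.3 -373.3] [55.6 58.2] -1.561
12 top cap [ 393.7 -262.4    0.     0.9] mk [ 671.6 -134. ] [ 671.4 -134.1] [48.5 45.2] 0.003
30 top cap [ 394.  -261.4    0.     0.8] mk [ 671.6 -134. ] [ 671.5 -134.2] [43.1 45.2] -1.561
211.5 208 [464.  84.  30.]
277.7 214.5 [449. -87.  24.]
84.7 170.5 [558. 415.  26.]
348.0 237.3 [ 393. -262.   45.]
138.1 237.9 [385. 276.   4.]
184 136 [655. 162.   4.]
296 131 [ 672. -135.    4.]
386.7 179.6 [ 544. -374.    4.]
```

```bash
cat > plan.py <<'E'
import sys
from h import *
# plan.py x y z [jaw_yaw]  -> rows needed, in tool axes
def plan(tx,yaw=None,n=None):
    s,m=st(); d=np.array(tx,float)-s['tool_pos']; y0=np.arctan2(m[1,1],m[0,1])
    a=0 if yaw is None else np.degrees((yaw-y0+np.pi/2)%np.pi-np.pi/2)
    n=n or int(max(np.ceil(np.linalg.norm(d)/60),np.ceil(abs(a)/10.5),1)); print('yaw',round(y0,3),'turn',round(-a,1),'q',np.round(s['q'],2))
    M=R.from_matrix(m)
    for i in range(n):
        t=-a/n; print(np.round(np.r_[M.inv().apply(d/n),t],1).tolist()); M=M*R.from_rotvec([t,0,0],degrees=True)
v=[float(k) for k in sys.argv[1:]]; plan(v[:3],v[3] if len(v)>3 else None)
E
python3 plan.py 393.6 -261.5 110
```

```text
t 1.1 pos [ 208.3 -589.3  248.3] w 1.0016787408577552 F [0.1 0.9 0. ]
[[ 0.     0.333 -0.943]
 [-0.    -0.943 -0.333]
 [-1.     0.    -0.   ]]
yaw -1.231 turn 0 q [-1.3   0.31  1.63  0.    1.2  -0.07]
[19.8, -35.3, -40.6, 0.0]
[19.8, -35.3, -40.6, 0.0]
[19.8, -35.3, -40.6, 0.0]
[19.8, -35.3, -40.6, 0.0]
[19.8, -35.3, -40.6, 0.0]
[19.8, -35.3, -40.6, 0.0]
[19.8, -35.3, -40.6, 0.0]
```

arm_command:
  steps:
    - [[10, -35.3, -40.6, 0, 0], [20, -35.3, -40.6, 0, 0], [20, -35.3, -40.6, 0, 0], [20, -35.3, -40.6, 0, 0], [20, -35.3, -40.6, 0, 0]]
  force: 30

```text
time_s: 1.72
tool_pos: [341.7, -353.9, 158.1]
tcp_rot: [0.12, 0.697, 0.119, -0.697]
force: [0.9, -0.2, -0.6]
width: 1.001
```

arm_command:
  steps:
    - [[24, -35.3, -40.6, 0, 0], [24, -35.5, -40.6, 0, 0], [0, 0, 0, 0, 0]]

```text
time_s: 2.1
tool_pos: [393.3, -257.2, 108.3]
tcp_rot: [-0.12, -0.695, -0.123, 0.698]
force: [-0.5, 0.2, -0.1]
width: 0.995
```

```bash
python3 plan.py 393.6 -261.7 27; python3 -c "
from v import *
im=snap('side','s1'); MASK['cap']=lambda R,G,B:B-R>12; print(locate('side',im,'cap',(393,-262)))
i=im[180:330,150:350,::-1]; cv2.imwrite('pics/s1c.png',cv2.resize(i,None,fx=3,fy=3))"
```

```text
t 2.1 pos [ 393.3 -257.2  108.3] w 0.99528974676551 F [-0.5  0.2 -0.1]
[[-0.004  0.338 -0.941]
 [ 0.004 -0.941 -0.338]
 [-1.    -0.005  0.002]]
yaw -1.226 turn 0 q [-0.67  0.21  2.09  0.    0.85  0.55]
[40.6, 2.4, 0.5, 0.0]
[40.6, 2.4, 0.5, 0.0]
(np.float64(393.293784971698), np.float64(-260.8048337649922), 0, np.float64(0.9213500541879548))
```

View pics/s1c.png

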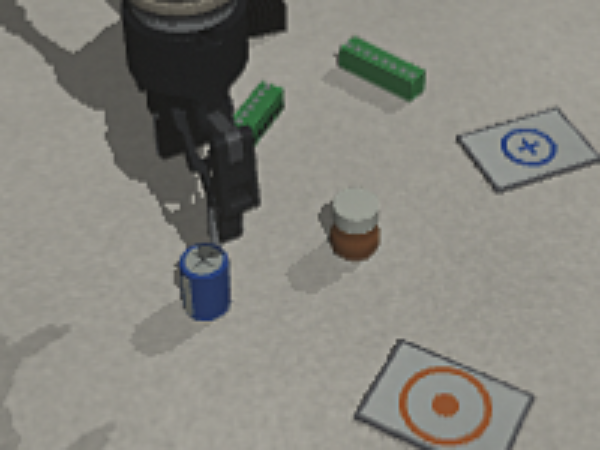

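The side crop shows the open gripper above the blue can (crop px 205,285), with the jar clear to its right. Going down.

```bash
python3 -c "
from h import *
robot.camera('side'); st()"
```

```text
t 2.2 pos [ 394.2 -261.4  110.4] w 1.0015490564377045 F [ 0.2 -0.6  0. ]
[[ 0.     0.335 -0.942]
 [-0.001 -0.942 -0.335]
 [-1.     0.001  0.   ]]
```

arm_command:
  steps:
    - [[27, 1, 0, 0, 0], [27, 1, 0, 0, 0], [27, 0, 0, 0, 0], [0, 0, 0, 0, 0]]

```text
time_s: 2.7
tool_pos: [393.1, -264.1, 28.4]
tcp_rot: [-0.118, -0.696, -0.119, 0.698]
force: [-0.0, 0.1, 0.7]
width: 0.999
```

arm_command:
  steps:
    - [[0, 0, 0, 0, 0.5], [0, 0, 0, 0, 0.6], [0, 0, 0, 0, 0.8], [0, 0, 0, 0, 1], [0, 0, 0, 0, 1]]
  force: 30

```text
time_s: 3.32
tool_pos: [395.2, -263.9, 30.5]
tcp_rot: [0.12, 0.697, 0.119, -0.697]
force: [-1.4, -0.5, 6.0]
width: 0.4
```

arm_command:
  steps:
    - [[0, 0, 0, 0, 1], [-10, 0, 0, 0, 1], [-25, 0, 0, 0, 1], [-35, 0, 0, 0, 1], [0, 0, 0, 0, 1]]

```text
time_s: 3.95
tool_pos: [396.7, -264.9, 102.2]
tcp_rot: [0.122, 0.699, 0.118, -0.695]
force: [-0.2, 0.0, -1.5]
width: 0.401
```

```bash
cat > see.py <<'E'
# see.py name cam x y half : crop around world point at z 40, 500 px wide
import sys
from h import *
f,n=sys.argv[1:3]; x,y,z,r=map(float,sys.argv[3:7]); im=snap(n,f+'_full'); u,v=[int(round(k)) for k in proj(n,[x,y,z])]; r=int(r)
c=im[max(v-r,0):v+r,max(u-r,0):u+r,::-1]; cv2.imwrite(f'pics/{f}.png',cv2.resize(c,None,fx=400/len(c),fy=400/len(c),interpolation=cv2.INTER_CUBIC)); print('crop origin',u-r,v-r)
E
python3 see.py cap1 side 393 -262 90 50; python3 plan.py 671.5 -134.2 100
```

```text
crop origin 166 202
t 4.0 pos [ 395.4 -263.9  100.6] w 0.3959547912815608 F [-0.9 -0.  -1.5]
[[ 0.003  0.333 -0.943]
 [-0.002 -0.943 -0.334]
 [-1.     0.003 -0.002]]
yaw -1.231 turn 0 q [-0.68  0.23  2.08  0.    0.82  0.55]
[0.2, -5.0, -50.6, 0.0]
[0.2, -5.0, -50.6, 0.0]
[0.2, -5.0, -50.6, 0.0]
[0.2, -5.0, -50.6, 0.0]
[0.2, -5.0, -50.6, 0.0]
[0.2, -5.0, -50.6, 0.0]
```

View pics/cap1.png

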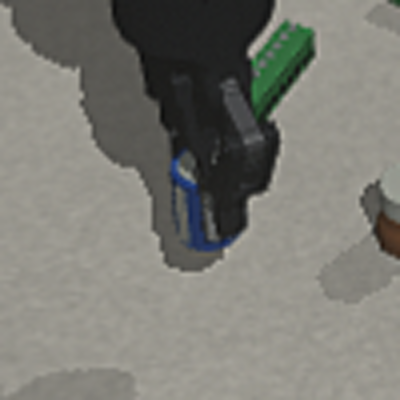

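The can is held at width 0.40 (34 mm), hanging upright at crop px (205,210). Carrying it to its pad.

arm_command:
  steps:
    - [[-25, -3, -30, 0, 1], [-5, -5, -50, 0, 1], [0, -5, -52, 0, 1], [0, -6, -52, 0, 1], [0, -5, -52, 0, 1]]

```text
time_s: 4.62
tool_pos: [609.0, -160.6, 127.1]
tcp_rot: [-0.119, -0.696, -0.12, 0.698]
force: [0.4, -0.2, -0.1]
width: 0.398
```

arm_command:
  steps:
    - [[15, -5, -50, 0, 1], [15, -1, -18, 0, 1], [0, 0, 0, 0, 1], [0, 0, 0, 0, 1]]

```text
time_s: 5.12
tool_pos: [669.5, -133.7, 97.9]
tcp_rot: [-0.119, -0.696, -0.12, 0.698]
force: [-0.3, 0.3, -1.0]
width: 0.397
```

```bash
python3 -c "
from h import *
p=[]
for _ in range(4): robot.camera('side'); s=robot.sense(); p.append(s['tool_pos'])
print(np.round(p,1))"; python3 plan.py 671.5 -134.2 40
```

```text
[[ 669.8 -134.1   98.7]
 [ 670.2 -134.3   99.3]
 [ 670.5 -134.4   99.7]
 [ 670.7 -134.4  100. ]]
t 5.325 pos [ 670.7 -134.4  100. ] w 0.40229303826546126 F [-0.5 -0.1 -1.1]
[[ 0.001  0.332 -0.943]
 [-0.    -0.943 -0.332]
 [-1.     0.    -0.   ]]
yaw -1.232 turn 0 q [-0.26  0.57  1.58 -0.    0.99  0.97]
[60.0, 0.0, -0.8, 0.0]
```

arm_command:
  steps:
    - [[20, 0, -0.5, 0, 1], [20, 0, 0, 0, 1], [18, 0, 0, 0, 1], [2, 0, 0, 0, 1], [1, 0, 0, 0, 1]]

```text
time_s: 5.95
tool_pos: [671.5, -133.5, 37.7]
tcp_rot: [-0.12, -0.697, -0.12, 0.697]
force: [0.6, -0.2, -0.3]
width: 0.403
```

arm_command:
  steps:
    - [[1, 0, 0, 0, 1], [1, 0, 0, 0, 1], [1, 0, 0, 0, 1], [1, 0, 0, 0, 1], [0, 0, 0, 0, 1]]

```text
time_s: 6.58
tool_pos: [671.7, -133.5, 34.6]
tcp_rot: [0.12, 0.697, 0.12, -0.697]
force: [0.3, 0.6, 0.4]
width: 0.4
```

arm_command:
  steps:
    - [[1, 0, 0, 0, 1], [1, 0, 0, 0, 1], [0, 0, 0, 0, 1]]

```text
time_s: 6.95
tool_pos: [671.8, -133.5, 34.6]
tcp_rot: [-0.12, -0.697, -0.12, 0.697]
force: [-4.2, 1.4, 10.4]
width: 0.4
```

arm_command:
  steps:
    - [[-1, 0, 0, 0, 0.58], [0, 0, 0, 0, 0.55], [0, 0, 0, 0, 0.5], [0, 0, 0, 0, 0.3], [0, 0, 0, 0, 0.1]]

```text
time_s: 7.58
tool_pos: [671.5, -133.5, 33.0]
tcp_rot: [-0.119, -0.697, -0.12, 0.697]
force: [0.3, 0.6, -0.2]
width: 0.891
```

arm_command:
  steps:
    - [[-5, 0, 0, 0, 0], [-20, 0, 0, 0, 0], [-40, 0, 0, 0, 0], [-50, 0, 0, 0, 0], [0, 0, 0, 0, 0]]

```text
time_s: 8.2
tool_pos: [676.5, -134.8, 156.8]
tcp_rot: [0.122, 0.701, 0.117, -0.692]
force: [0.7, -1.0, 0.1]
width: 1.004
```

```bash
python3 plan.py 443 -79.7 100 -0.60; python3 -c "
from v import *
im=snap('side','s2'); MASK['cap']=lambda R,G,B:B-R>25
n='side'; m=MASK['cap'](*chan(im)); print(np.round(locate(n,im,'cap',(671,-134),4,12),2))"
```

```text
t 8.2 pos [ 676.5 -134.8  156.8] w 1.00361592330094 F [ 0.7 -1.   0.1]
[[ 0.014  0.333 -0.943]
 [-0.004 -0.943 -0.333]
 [-1.     0.008 -0.012]]
yaw -1.231 turn -36.2 q [-0.26  0.51  1.55 -0.    1.07  0.97]
[10.7, -26.0, 40.5, -7.2]
[10.7, -30.9, 36.9, -7.2]
[10.7, -35.3, 32.7, -7.2]
[10.7, -39.2, 28.0, -7.2]
[10.7, -42.4, 22.8, -7.2]
[ 668.16 -140.41    0.      0.8 ]
```

arm_command:
  steps:
    - [[10, -26, 39, -7.2, 0], [10, -31, 36.5, -7.2, 0], [11, -35, 32.5, -7.2, 0], [10, -39, 28, -7.3, 0], [10, -42.5, 22, -7.3, 0]]

```text
time_s: 8.88
tool_pos: [437.4, -76.3, 96.3]
tcp_rot: [-0.331, -0.624, -0.332, 0.625]
force: [-1.0, 0.7, 1.0]
width: 1.0
```

arm_command:
  steps:
    - [[0, 0, 0, 0, 0], [0, 0, 0, 0, 0], [0, 0, 0, 0, 0]]

```text
time_s: 9.25
tool_pos: [442.0, -77.5, 98.0]
tcp_rot: [0.331, 0.626, 0.329, -0.625]
force: [1.0, 0.0, -0.8]
width: 0.995
```

```bash
python3 plan.py 443 -79.7 21 -0.60; python3 -c "
from v import *
im=snap('side','s3'); print(np.round(locate('side',im,'t',(443,-80),0,14,.97),2))
a=cv2.resize(im[170:270,190:290,::-1],(400,400),interpolation=2); b=cv2.resize(im[189:269,285:365,::-1],(400,400),interpolation=2); 
t=snap('top','t3'); t0=t; u,v=proj('top',[671,-134,4]); u,v=int(u),int(v); c=cv2.resize(t[v-22:v+22,u-22:u+22,::-1],(400,400),interpolation=2); cv2.imwrite('pics/m3.png',np.vstack([np.hstack([a,b])]));cv2.imwrite('pics/m3.png',cv2.resize(np.hstack([a,b,c]),None,fx=.66,fy=.66))"
```

```text
t 9.25 pos [442.  -77.5  98. ] w 0.9953527640392447 F [ 1.   0.  -0.8]
[[ 0.002  0.826 -0.564]
 [-0.001 -0.564 -0.826]
 [-1.     0.002 -0.001]]
yaw -0.6 turn 0.0 q [-0.27  0.19  2.14 -0.    0.81  0.33]
[38.5, 0.9, 0.6, 0.0]
[38.5, 0.9, 0.6, 0.0]
[442.99 -79.05   0.97   0.93]
```

View pics/m3.png

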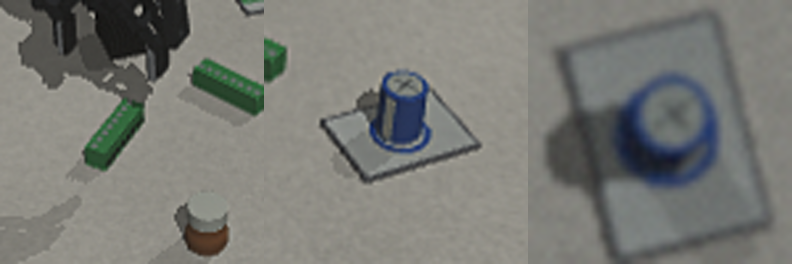

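The can stands upright on its blue circle. The terminal block (left crop px 113,133) lies below the open gripper. I'll check the can's centre by numbers.

```bash
python3 -c "
from v import *
t=cv2.imread('pics/t3.png')[:,:,::-1]; u,v=proj('top',[671,-134,4]); u,v=int(u),int(v); print('silver top centre',ray('top',u-22+24.8-.5,v-22+19.2-.5,49))
s=cv2.imread('pics/s3.png')[:,:,::-1]
MASK['cap']=lambda R,G,B:(B-R>25)
# joint fit: hull of ring (outer ~43.5 dia z4, fixed centre) + can
ring=cyl(44,0,4); best=[]
import v as V
for n,im in(('top',t),('side',s)):
    m=MASK['cap'](*chan(im)); z,_=hullmask(m,*proj(n,[671,-134,20]),14)
    def f(p):
        c=np.vstack([cyl(35,45,4)+[p[0],p[1],0],ring+[671.5,-134.1,0]]); return c
    uu,vv=[int(k)-16 for k in proj(n,[671,-134,20])]; M=cv2.resize(z[vv:vv+32,uu:uu+32].astype(np.float32),None,fx=8,fy=8,interpolation=2)>.5
    r=[]
    for dx in range(-10,11,2):
      for dy in range(-10,11,2):
        q=np.array([proj(n,k) for k in f((671.5+dx,-134.1+dy))]); h=cv2.convexHull((((q-[uu,vv]+.5)*8-.5)*16).astype(np.int32).reshape(-1,1,2)); a=np.zeros(M.shape,np.uint8); cv2.fillConvexPoly(a,h,1,8,4); r.append(((a>0)&M).sum()/((a>0)|M).sum()); best.append((r[-1],dx,dy)) if 0 else None
    r=np.array(r); o=np.argsort(-r)[:5]; print(n,[(round(r[k],3),int(k//11*2-10),int(k%11*2-10)) for k in o])
"
```

```text
silver top centre [ 670.63658306 -134.00343104   49.        ]
top [(np.float64(0.905), 0, 2), (np.float64(0.904), 0, 0), (np.float64(0.903), -2, 0), (np.float64(0.891), -2, 2), (np.float64(0.89), -2, -2)]
side [(np.float64(0.89), -2, 0), (np.float64(0.888), -2, -2), (np.float64(0.88), 0, 2), (np.float64(0.88), 0, 0), (np.float64(0.877), -2, 2)]
```

arm_command:
  steps:
    - [[20, 0.5, 0, 0, 0], [25, 0, 0, 0, 0], [25, 0, 0, 0, 0], [8, 0, 0, 0, 0], [0, 0, 0, 0, 0]]

```text
time_s: 9.98
tool_pos: [440.6, -77.3, 19.1]
tcp_rot: [-0.33, -0.625, -0.33, 0.625]
force: [-0.8, 0.4, 0.2]
width: 1.001
```

arm_command:
  steps:
    - [[0, 0, 0, 0, 0], [0, 0, 0, 0, 0]]

```text
time_s: 10.22
tool_pos: [441.3, -77.4, 20.2]
tcp_rot: [0.331, 0.626, 0.33, -0.625]
force: [-0.0, -0.1, 0.6]
width: 1.002
```

The capacitor is within about 2 mm of its mark. Closing on the terminal block.

arm_command:
  steps:
    - [[0, 0, 0, 0, 0.4], [0, 0, 0, 0, 0.6], [0, 0, 0, 0, 0.8], [0, 0, 0, 0, 1], [0, 0, 0, 0, 1]]

```text
time_s: 10.85
tool_pos: [440.8, -77.3, 19.5]
tcp_rot: [0.33, 0.625, 0.33, -0.625]
force: [0.1, -0.7, 2.4]
width: 0.25
```

arm_command:
  steps:
    - [[0, 0, 0, 0, 1], [0, 0, 0, 0, 1]]

```text
time_s: 11.1
tool_pos: [440.8, -77.3, 19.5]
tcp_rot: [0.33, 0.625, 0.33, -0.625]
force: [-0.2, -0.1, 2.6]
width: 0.249
```

arm_command:
  steps:
    - [[-8, 0, 0, 0, 1], [-25, 0, 0, 0, 1], [-35, 0, 0, 0, 1], [-20, 0, 0, 0, 1], [0, 0, 0, 0, 1]]

```text
time_s: 11.72
tool_pos: [441.7, -77.5, 108.9]
tcp_rot: [0.331, 0.626, 0.329, -0.624]
force: [-0.7, -0.6, -1.1]
width: 0.249
```

```bash
python3 plan.py 654 161.8 90 -1.38; python3 see.py ter1 side 443 -80 80 40
```

```text
t 11.725 pos [441.7 -77.5 108.9] w 0.24906109311789115 F [-0.7 -0.6 -1.1]
[[ 0.004  0.826 -0.564]
 [-0.001 -0.564 -0.826]
 [-1.     0.004 -0.001]]
yaw -0.599 turn 44.7 q [-0.27  0.17  2.14  0.    0.83  0.33]
[3.2, 6.7, -52.9, 7.5]
[3.2, -0.2, -53.3, 7.5]
[3.2, -7.1, -52.8, 7.5]
[3.2, -13.9, -51.5, 7.5]
[3.2, -20.5, -49.2, 7.5]
[3.2, -26.7, -46.2, 7.5]
crop origin 192 159
```

View pics/ter1.png

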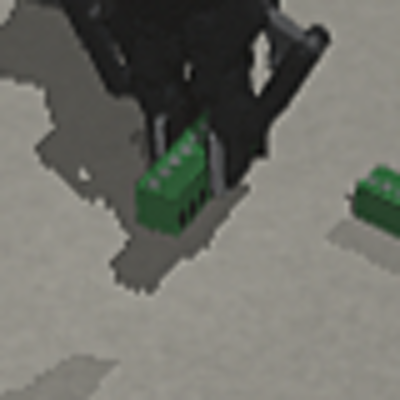

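The block is held level, with its width at 0.25 (21 mm). The turn is 44.7°, over 6 rows.

arm_command:
  steps:
    - [[0, 6.5, -53, 7.5, 1], [0, 0, -53.3, 7.5, 1], [0, -7, -53, 7.4, 1], [0, -14, -51.5, 7.4, 1], [3, -20.5, -49, 7.4, 1]]

```text
time_s: 12.4
tool_pos: [617.1, 123.5, 102.1]
tcp_rot: [-0.112, -0.697, -0.112, 0.699]
force: [0.7, -0.2, 0.0]
width: 0.248
```

arm_command:
  steps:
    - [[10, -26.5, -46, 7.5, 1], [10, 0, 0, 0, 1], [0, 0, 0, 0, 1], [0, 0, 0, 0, 1], [0, 0, 0, 0, 1]]

```text
time_s: 13.02
tool_pos: [652.3, 160.9, 84.7]
tcp_rot: [0.067, 0.704, 0.067, -0.704]
force: [0.4, -0.2, -0.3]
width: 0.249
```

```bash
python3 plan.py 654 161.8 27 -1.38
```

```text
t 13.025 pos [652.3 160.9  84.7] w 0.24880295494241883 F [ 0.4 -0.2 -0.3]
[[ 0.     0.189 -0.982]
 [-0.    -0.982 -0.189]
 [-1.     0.    -0.   ]]
yaw -1.38 turn -0.0 q [ 0.18  0.57  1.61 -0.    0.95  1.56]
[57.7, -0.6, -1.9, -0.0]
```

arm_command:
  steps:
    - [[20, -0.5, -1, 0, 1], [20, 0, 0, 0, 1], [15, 0, 0, 0, 1], [3, 0, 0, 0, 1], [0, 0, 0, 0, 1]]

```text
time_s: 13.65
tool_pos: [653.4, 162.7, 25.7]
tcp_rot: [-0.068, -0.704, -0.068, 0.704]
force: [0.3, -0.2, 0.7]
width: 0.25
```

arm_command:
  steps:
    - [[1, 0, 0, 0, 1], [1, 0, 0, 0, 1], [1, 0, 0, 0, 1], [0, 0, 0, 0, 1], [0, 0, 0, 0, 1]]

```text
time_s: 14.28
tool_pos: [653.8, 162.7, 23.6]
tcp_rot: [0.068, 0.704, 0.068, -0.704]
force: [-0.1, -0.3, 0.8]
width: 0.251
```

arm_command:
  steps:
    - [[1, 0, 0, 0, 1], [0, 0, 0, 0, 1], [0, 0, 0, 0, 1]]

```text
time_s: 14.65
tool_pos: [653.8, 162.7, 23.5]
tcp_rot: [0.068, 0.704, 0.068, -0.704]
force: [-2.3, -0.7, 6.3]
width: 0.247
```

Contact, 6 N. Releasing.

arm_command:
  steps:
    - [[-0.5, 0, 0, 0, 0.72], [0, 0, 0, 0, 0.68], [0, 0, 0, 0, 0.6], [0, 0, 0, 0, 0.3], [0, 0, 0, 0, 0]]

```text
time_s: 15.28
tool_pos: [653.4, 162.6, 22.7]
tcp_rot: [-0.068, -0.704, -0.068, 0.704]
force: [0.0, -0.4, -0.4]
width: 0.813
```

arm_command:
  steps:
    - [[-5, 0, 0, 0, 0], [-25, 0, 0, 0, 0], [-45, 0, 0, 0, 0], [-20, 0, 0, 0, 0], [0, 0, 0, 0, 0]]

```text
time_s: 15.9
tool_pos: [655.2, 162.9, 120.2]
tcp_rot: [0.067, 0.706, 0.068, -0.702]
force: [-0.6, 0.0, -0.2]
width: 1.002
```

```bash
python3 plan.py 464 86.5 100 0.20
```

```text
t 15.9 pos [655.2 162.9 120.2] w 1.002150868647152 F [-0.6  0.  -0.2]
[[ 0.005  0.19  -0.982]
 [ 0.001 -0.982 -0.19 ]
 [-1.     0.    -0.005]]
yaw -1.379 turn 89.5 q [ 0.18  0.53  1.59 -0.    1.01  1.56]
[2.1, 4.3, 22.5, 9.9]
[2.1, 8.1, 21.4, 9.9]
[2.1, 11.7, 19.7, 9.9]
[2.1, 14.9, 17.4, 9.9]
[2.1, 17.7, 14.5, 9.9]
[2.1, 19.9, 11.3, 9.9]
[2.1, 21.6, 7.6, 9.9]
[2.1, 22.6, 3.8, 9.9]
[2.1, 22.9, -0.1, 9.9]
```

```bash
sed -i 's/(yaw-y0+np.pi\/2)%np.pi-np.pi\/2/yaw-y0/' plan.py; python3 plan.py 464 86.5 100 0.20
```

```text
t 15.9 pos [655.2 162.9 120.2] w 1.002150868647152 F [-0.6  0.  -0.2]
[[ 0.005  0.19  -0.982]
 [ 0.001 -0.982 -0.19 ]
 [-1.     0.    -0.005]]
yaw -1.379 turn -90.5 q [ 0.18  0.53  1.59 -0.    1.01  1.56]
[2.1, 4.3, 22.5, -10.1]
[2.1, 0.3, 22.9, -10.1]
[2.1, -3.7, 22.6, -10.1]
[2.1, -7.6, 21.6, -10.1]
[2.1, -11.2, 19.9, -10.1]
[2.1, -14.6, 17.7, -10.1]
[2.1, -17.4, 14.9, -10.1]
[2.1, -19.7, 11.6, -10.1]
[2.1, -21.5, 8.0, -10.1]
```

arm_command:
  steps:
    - [[2, 4, 22.5, -10.1, 0], [2, 0, 23, -10.1, 0], [2, -3.5, 22.5, -10.1, 0], [2, -7.5, 21.5, -10, 0], [2, -11, 20, -10, 0]]

```text
time_s: 16.52
tool_pos: [545.0, 119.7, 105.5]
tcp_rot: [-0.361, -0.606, -0.363, 0.609]
force: [0.6, -1.1, 0.8]
width: 1.004
```

arm_command:
  steps:
    - [[2, -14.5, 17.5, -10, 0], [2, -17.5, 15, -10, 0], [2, -19.5, 11.5, -10, 0], [2, -21.5, 8, -10.2, 0], [0, 0, 0, 0, 0]]

```text
time_s: 17.15
tool_pos: [459.2, 85.9, 97.6]
tcp_rot: [0.545, 0.447, 0.548, -0.45]
force: [1.0, 1.1, -0.0]
width: 1.002
```

```bash
cat > chk.py <<'E'
from v import *
import sys
tag=sys.argv[1]
MASK['cap']=lambda R,G,B:B-R>12
for a in sys.argv[2:]:
    k,x,y,z,yaw=a.split(','); x,y,z,yaw=map(float,(x,y,z,yaw))
    for n in('top','side'):
        im=cv2.imread(f'pics/{n}{tag}.png')[:,:,::-1]
        try: print(n,k,np.round(locate(n,im,k,(x,y),z,18 if n=='top' else 14,yaw),2))
        except Exception as e: print(n,k,e)
E
python3 -c "
from h import *
t=snap('top','topA'); s=snap('side','sideA')
def cr(n,im,p,r):
    u,v=[int(k) for k in proj(n,p)]; return cv2.resize(im[v-r:v+r,u-r:u+r,::-1],(264,264),interpolation=2)
cv2.imwrite('pics/mA.png',np.hstack([cr('side',s,(464,86,30),40),cr('side',s,(654,162,10),28),cr('top',t,(654,162,10),24)]))"
python3 plan.py 464 86.5 21 0.20
```

```text
t 17.25 pos [462.6  86.4  99.1] w 1.002493527781425 F [1.3 0.3 0.7]
[[-0.     0.981  0.196]
 [ 0.     0.196 -0.981]
 [-1.    -0.    -0.   ]]
yaw 0.197 turn -0.2 q [ 0.09  0.23  2.09  0.    0.82 -0.11]
[39.0, 0.7, 0.1, -0.1]
[39.0, 0.7, 0.1, -0.1]
```

View pics/mA.png

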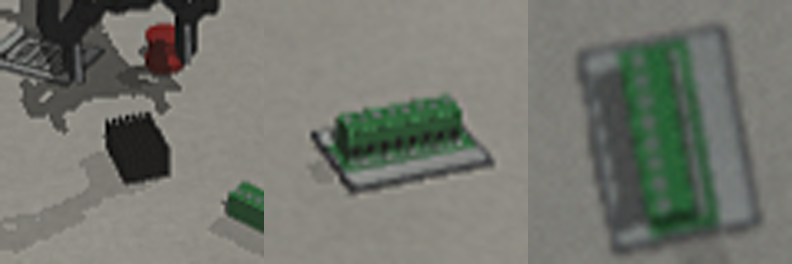

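```bash
cat > ov.py <<'E'
from v import *
import sys
def overlay(tag,k,p,z0,yaw,mk,f,r=(24,28)):
    out=[]
    for n,rr in zip(('top','side'),r):
        im=cv2.imread(f'pics/{n}{tag}.png'); u,v=[int(q) for q in proj(n,[p[0],p[1],10])]; s=400/(2*rr)
        c=cv2.resize(im[v-rr:v+rr,u-rr:u+rr],(400,400),interpolation=2); c=cv2.convertScaleAbs(c,alpha=1.5); d=c.copy()
        M=MODEL[k]+[0,0,z0]; M=np.c_[M[:,:2]@np.array([[np.cos(yaw),np.sin(yaw)],[-np.sin(yaw),np.cos(yaw)]])+p,M[:,2]]
        q=np.array([proj(n,w) for w in M]); q=(q-[u-rr,v-rr]+.5)*s-.5
        for a in(q[M[:,2]==z0],q[M[:,2]>z0]): cv2.polylines(d,[cv2.convexHull(np.int32(a).reshape(-1,1,2))],True,(0,0,255),1)
        out.append(np.vstack([c[50:350],d[50:350]]))
    cv2.imwrite(f'pics/{f}.png',np.hstack(out))
E
python3 -c "
from ov import *
overlay('A','t',np.array([654,161.8]),4,0.19,None,'ovt')"
```

```text
(no output)
```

View pics/ovt.png

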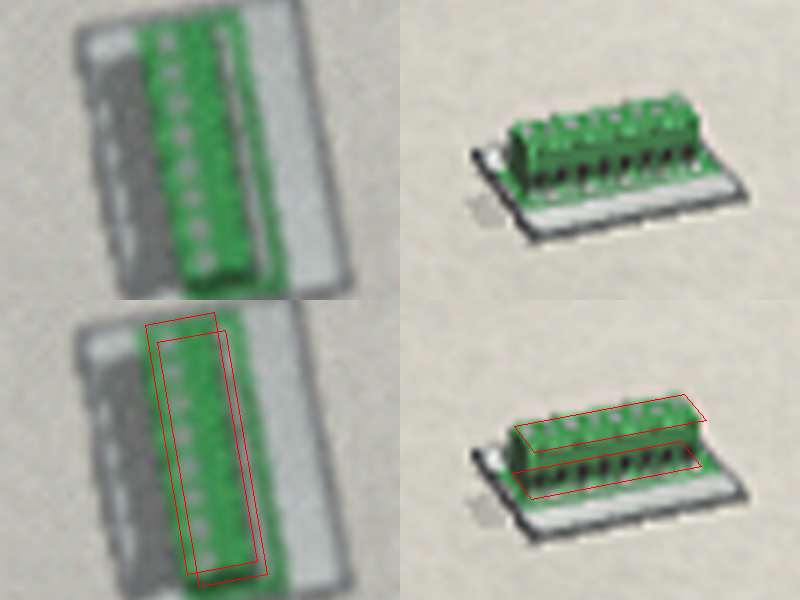

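The overlay of the nominal pose (red) matches the terminal block within about 2–3 mm, and it's parallel to its outline. Now the heat sink.

arm_command:
  steps:
    - [[20, 0.5, 0, 0, 0], [25, 0, 0, 0, 0], [25, 0, 0, 0, 0], [8, 0, 0, 0, 0], [0, 0, 0, 0, 0]]

```text
time_s: 17.88
tool_pos: [463.4, 86.6, 21.4]
tcp_rot: [0.547, 0.448, 0.547, -0.448]
force: [-0.3, -0.6, 1.1]
width: 1.0
```

arm_command:
  steps:
    - [[0, 0, 0, 0, 0], [0, 0, 0, 0, 0.2], [0, 0, 0, 0, 0.4], [0, 0, 0, 0, 0.6], [0, 0, 0, 0, 1]]
  force: 40

```text
time_s: 18.5
tool_pos: [463.8, 86.6, 22.4]
tcp_rot: [0.548, 0.448, 0.547, -0.447]
force: [0.8, -0.3, 4.6]
width: 0.463
```

arm_command:
  steps:
    - [[0, 0, 0, 0, 1], [0, 0, 0, 0, 1], [0, 0, 0, 0, 1]]

```text
time_s: 18.88
tool_pos: [463.7, 86.6, 22.4]
tcp_rot: [0.548, 0.448, 0.547, -0.447]
force: [-0.8, 0.5, 6.2]
width: 0.458
```

arm_command:
  steps:
    - [[-8, 0, 0, 0, 1], [-25, 0, 0, 0, 1], [-35, 0, 0, 0, 1], [-20, 0, 0, 0, 1], [0, 0, 0, 0, 1]]

```text
time_s: 19.5
tool_pos: [464.3, 86.6, 111.3]
tcp_rot: [0.548, 0.448, 0.547, -0.447]
force: [0.2, 0.5, -1.7]
width: 0.46
```

```bash
python3 plan.py 389.5 273.3 90 0.995; python3 see.py hs1 side 463 86 80 35
```

```text
t 19.5 pos [464.3  86.6 111.3] w 0.4601213006940219 F [ 0.2  0.5 -1.7]
[[ 0.004  0.98   0.199]
 [ 0.     0.199 -0.98 ]
 [-1.     0.004  0.   ]]
yaw 0.2 turn -45.5 q [ 0.09  0.2   2.09 -0.    0.85 -0.11]
[4.2, -7.2, -39.6, -9.1]
[4.2, -0.9, -40.2, -9.1]
[4.2, 5.5, -39.9, -9.1]
[4.2, 11.7, -38.5, -9.1]
[4.2, 17.7, -36.1, -9.1]
crop origin 199 127
```

View pics/hs1.png

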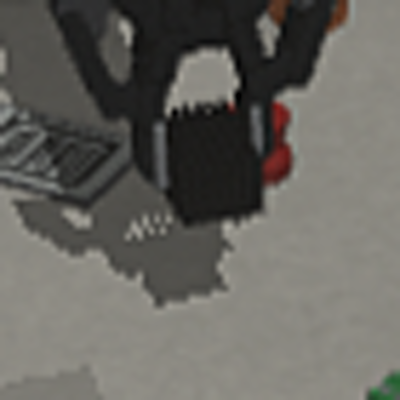

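The heat sink is lifted level between the fingers (crop px 210,160).

arm_command:
  steps:
    - [[0, -7, -39.5, -9.1, 1], [0, -1, -40, -9.1, 1], [4, 5.5, -40, -9.1, 1], [6, 11.5, -38.5, -9.1, 1], [10, 17.5, -36, -9.1, 1]]

```text
time_s: 20.18
tool_pos: [386.7, 273.3, 88.2]
tcp_rot: [0.678, 0.199, 0.679, -0.2]
force: [-0.1, 0.1, -0.7]
width: 0.465
```

arm_command:
  steps:
    - [[0, 0, 0, 0, 1], [0, 0, 0, 0, 1], [0, 0, 0, 0, 1], [0, 0, 0, 0, 1]]

```text
time_s: 20.68
tool_pos: [388.8, 272.0, 89.9]
tcp_rot: [0.678, 0.202, 0.678, -0.202]
force: [0.1, -0.1, -1.2]
width: 0.458
```

```bash
python3 plan.py 389.5 273.3 29 0.995
```

```text
t 20.675 pos [388.8 272.   89.9] w 0.45805536501144306 F [ 0.1 -0.1 -1.2]
[[ 0.     0.547  0.837]
 [-0.     0.837 -0.547]
 [-1.     0.     0.   ]]
yaw 0.992 turn -0.2 q [ 0.52  0.25  2.09 -0.    0.8  -0.47]
[30.4, 0.8, -0.1, -0.1]
[30.4, 0.8, -0.1, -0.1]
```

arm_command:
  steps:
    - [[20, 1, 0, 0, 1], [20, 0.5, 0, 0, 1], [17, 0, 0, 0, 1], [3, 0, 0, 0, 1], [0, 0, 0, 0, 1]]

```text
time_s: 21.3
tool_pos: [389.3, 273.9, 29.8]
tcp_rot: [0.678, 0.201, 0.678, -0.201]
force: [0.6, -0.1, -1.4]
width: 0.46
```

arm_command:
  steps:
    - [[1, 0, 0, 0, 1], [1, 0, 0, 0, 1], [1, 0, 0, 0, 1], [0, 0, 0, 0, 1], [0, 0, 0, 0, 1]]

```text
time_s: 21.92
tool_pos: [389.1, 274.0, 26.8]
tcp_rot: [0.678, 0.201, 0.678, -0.201]
force: [0.6, 0.9, -0.7]
width: 0.461
```

arm_command:
  steps:
    - [[1, 0, 0, 0, 1], [0, 0, 0, 0, 1], [0, 0, 0, 0, 1]]

```text
time_s: 22.3
tool_pos: [389.2, 274.1, 26.5]
tcp_rot: [0.678, 0.201, 0.678, -0.201]
force: [-0.5, -0.6, 5.8]
width: 0.459
```

Contact. Releasing, then moving on toward the choke.

arm_command:
  steps:
    - [[-0.5, 0, 0, 0, 0.52], [0, 0, 0, 0, 0.48], [0, 0, 0, 0, 0.4], [0, 0, 0, 0, 0.2], [0, 0, 0, 0, 0]]

```text
time_s: 22.92
tool_pos: [389.1, 274.0, 26.2]
tcp_rot: [0.678, 0.201, 0.678, -0.201]
force: [0.2, 0.3, 0.1]
width: 0.979
```

arm_command:
  steps:
    - [[-5, 0, 0, 0, 0], [-25, 0, 0, 0, 0], [-45, 0, 0, 0, 0], [-20, 0, 0, 0, 0], [0, 0, 0, 0, 0]]

```text
time_s: 23.55
tool_pos: [390.7, 275.0, 123.4]
tcp_rot: [0.679, 0.202, 0.677, -0.2]
force: [0.0, -0.4, -0.4]
width: 0.998
```

```bash
python3 plan.py 560 420.5 100 
```

```text
t 23.55 pos [390.7 275.  123.4] w 0.9981770020145169 F [ 0.  -0.4 -0.4]
[[ 0.005  0.545  0.838]
 [ 0.003  0.838 -0.545]
 [-1.     0.005  0.002]]
yaw 0.994 turn 0 q [ 0.52  0.19  2.07  0.    0.87 -0.47]
[6.1, 53.5, 15.6, 0.0]
[6.1, 53.5, 15.6, 0.0]
[6.1, 53.5, 15.6, 0.0]
[6.1, 53.5, 15.6, 0.0]
```

arm_command:
  steps:
    - [[0, 53.5, 15.6, 0, 0], [4, 53.5, 15.6, 0, 0], [10, 53.5, 15.6, 0, 0], [10, 53.5, 15.6, 0, 0], [0, 0, 0, 0, 0]]

```text
time_s: 24.18
tool_pos: [558.9, 420.4, 92.6]
tcp_rot: [0.677, 0.2, 0.679, -0.202]
force: [-0.2, -0.6, 0.9]
width: 1.002
```

arm_command:
  steps:
    - [[0, 0, 0, 0, 0], [0, 0, 0, 0, 0], [0, 0, 0, 0, 0]]

```text
time_s: 24.55
tool_pos: [557.5, 418.8, 98.1]
tcp_rot: [0.678, 0.201, 0.678, -0.201]
force: [0.0, -0.1, -0.5]
width: 1.0
```

```bash
python3 plan.py 560 420.5 21; python3 -c "
from ov import *
snap('top','topB'); snap('side','sideB')
overlay('B','hs',np.array([389.5,273.3]),4,-.58,None,'ovh')"
```

```text
t 24.55 pos [557.5 418.8  98.1] w 1.000369058566955 F [ 0.  -0.1 -0.5]
[[ 0.     0.545  0.838]
 [ 0.     0.838 -0.545]
 [-1.     0.     0.   ]]
yaw 0.994 turn 0 q [ 0.58  0.6   1.54 -0.    1.   -0.41]
[38.5, 1.4, 0.6, 0.0]
[38.5, 1.4, 0.6, 0.0]
```

View pics/ovh.png

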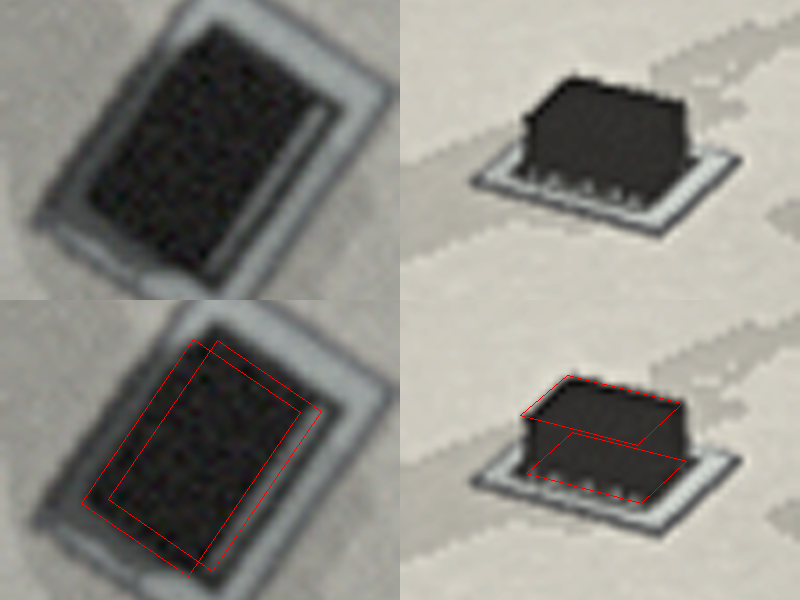

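The heat sink fits the nominal overlay within about 2–3 mm and is aligned. Now the choke.

arm_command:
  steps:
    - [[20, 1, 0.6, 0, 0], [25, 1, 0.5, 0, 0], [25, 0, 0, 0, 0], [7, 0, 0, 0, 0], [0, 0, 0, 0, 0]]

```text
time_s: 25.28
tool_pos: [559.2, 419.9, 18.4]
tcp_rot: [0.677, 0.2, 0.679, -0.202]
force: [0.7, 0.2, -0.3]
width: 0.999
```

arm_command:
  steps:
    - [[0, 0, 0, 0, 0], [0, 0, 0, 0, 0.2], [0, 0, 0, 0, 0.4], [0, 0, 0, 0, 0.6], [0, 0, 0, 0, 1]]

```text
time_s: 25.9
tool_pos: [560.8, 420.9, 21.5]
tcp_rot: [0.678, 0.201, 0.678, -0.201]
force: [-1.2, -0.3, 5.7]
width: 0.571
```

arm_command:
  steps:
    - [[0, 0, 0, 0, 1], [0, 0, 0, 0, 1], [0, 0, 0, 0, 1]]

```text
time_s: 26.28
tool_pos: [560.8, 420.9, 21.5]
tcp_rot: [0.678, 0.201, 0.678, -0.201]
force: [-0.6, -0.8, 5.7]
width: 0.567
```

arm_command:
  steps:
    - [[-8, 0, 0, 0, 1], [-25, 0, 0, 0, 1], [-35, 0, 0, 0, 1], [-20, 0, 0, 0, 1], [0, 0, 0, 0, 1]]

```text
time_s: 26.9
tool_pos: [561.8, 421.7, 111.7]
tcp_rot: [0.679, 0.203, 0.677, -0.199]
force: [0.2, -0.3, -1.8]
width: 0.568
```

```bash
python3 plan.py 544.6 -373.7 90; python3 see.py ch1 side 560 420 80 30
```

```text
t 26.9 pos [561.8 421.7 111.7] w 0.5679525866007654 F [ 0.2 -0.3 -1.8]
[[ 0.005  0.545  0.838]
 [ 0.003  0.838 -0.545]
 [-1.     0.005  0.002]]
yaw 0.994 turn 0 q [ 0.58  0.59  1.53  0.    1.02 -0.41]
[1.4, -48.3, 29.9, 0.0]
[1.4, -48.3, 29.9, 0.0]
[1.4, -48.3, 29.9, 0.0]
[1.4, -48.3, 29.9, 0.0]
[1.4, -48.3, 29.9, 0.0]
[1.4, -48.3, 29.9, 0.0]
[1.4, -48.3, 29.9, 0.0]
[1.4, -48.3, 29.9, 0.0]
[1.4, -48.3, 29.9, 0.0]
[1.4, -48.3, 29.9, 0.0]
[1.4, -48.3, 29.9, 0.0]
[1.4, -48.3, 29.9, 0.0]
[1.4, -48.3, 29.9, 0.0]
[1.4, -48.3, 29.9, 0.0]
crop origin 222 79
```

View pics/ch1.png

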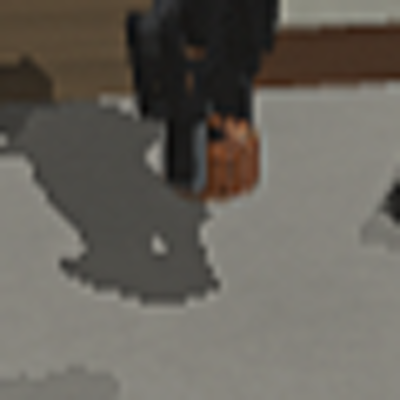

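The choke is held (width 0.57, about 48 mm), off the table at crop px (230,160). Crossing over at about 110 mm height.

arm_command:
  steps:
    - [[-5, -35, 21.5, 0, 1], [-3, -48.3, 29.9, 0, 1], [0, -48.3, 29.9, 0, 1], [0, -48.3, 29.9, 0, 1], [0, -48.3, 29.9, 0, 1]]

```text
time_s: 27.58
tool_pos: [552.2, 150.2, 114.5]
tcp_rot: [0.677, 0.2, 0.679, -0.201]
force: [0.6, -0.6, -1.1]
width: 0.569
```

arm_command:
  steps:
    - [[0, -48.3, 29.9, 0, 1], [0, -48.3, 29.9, 0, 1], [0, -48.3, 29.9, 0, 1], [0, -48.3, 29.9, 0, 1], [0, -48.3, 29.9, 0, 1]]

```text
time_s: 28.2
tool_pos: [546.0, -133.1, 114.6]
tcp_rot: [0.677, 0.201, 0.679, -0.201]
force: [0.3, -0.0, -2.1]
width: 0.572
```

```bash
python3 plan.py 544.6 -373.7 90
```

```text
t 28.2 pos [ 546.  -133.1  114.6] w 0.5722038605847278 F [ 0.3 -0.  -2.1]
[[-0.003  0.545  0.838]
 [ 0.001  0.838 -0.545]
 [-1.    -0.001 -0.003]]
yaw 0.994 turn 0 q [-0.32  0.35  1.87  0.    0.91 -1.31]
[4.9, -40.5, 26.0, 0.0]
[4.9, -40.5, 26.0, 0.0]
[4.9, -40.5, 26.0, 0.0]
[4.9, -40.5, 26.0, 0.0]
[4.9, -40.5, 26.0, 0.0]
```

arm_command:
  steps:
    - [[0, -46, 29.5, 0, 1], [0, -46, 29.5, 0, 1], [4, -46, 29.5, 0, 1], [8, -36, 23, 0, 1], [10, -18, 12, 0, 1]]

```text
time_s: 28.82
tool_pos: [545.4, -361.7, 92.5]
tcp_rot: [0.677, 0.202, 0.678, -0.202]
force: [0.2, 0.6, -1.0]
width: 0.57
```

arm_command:
  steps:
    - [[0, 0, 0, 0, 1], [0, 0, 0, 0, 1], [0, 0, 0, 0, 1], [0, 0, 0, 0, 1]]

```text
time_s: 29.32
tool_pos: [547.0, -358.9, 94.7]
tcp_rot: [0.678, 0.2, 0.678, -0.2]
force: [-0.5, -0.5, -0.7]
width: 0.571
```

```bash
python3 plan.py 544.6 -373.7 28
```

```text
t 29.325 pos [ 547.  -358.9   94.7] w 0.5711386789079945 F [-0.5 -0.5 -0.7]
[[ 0.     0.544  0.839]
 [-0.     0.839 -0.544]
 [-1.     0.     0.   ]]
yaw 0.996 turn 0 q [-0.65  0.53  1.66  0.    0.95 -1.64]
[33.4, -6.9, 3.0, 0.0]
[33.4, -6.9, 3.0, 0.0]
```

arm_command:
  steps:
    - [[15, -14, 6, 0, 1], [20, 0, 0, 0, 1], [20, 0, 0, 0, 1], [9, 0, 0, 0, 1], [0, 0, 0, 0, 1]]

```text
time_s: 29.95
tool_pos: [542.9, -374.1, 28.3]
tcp_rot: [0.677, 0.201, 0.679, -0.201]
force: [-0.7, -0.6, -1.4]
width: 0.57
```

arm_command:
  steps:
    - [[1, 0, 0, 0, 1], [0, 0, 0, 0, 1], [0, 0, 0, 0, 1]]

```text
time_s: 30.32
tool_pos: [544.4, -375.3, 30.1]
tcp_rot: [0.678, 0.201, 0.677, -0.201]
force: [0.1, 0.1, -1.1]
width: 0.57
```

arm_command:
  steps:
    - [[1, 1, -0.5, 0, 1], [1, 0, 0, 0, 1], [1, 0, 0, 0, 1], [1, 0, 0, 0, 1], [0, 0, 0, 0, 1]]

```text
time_s: 30.95
tool_pos: [544.0, -373.9, 25.5]
tcp_rot: [0.678, 0.201, 0.678, -0.201]
force: [-0.2, 0.0, 1.5]
width: 0.567
```

arm_command:
  steps:
    - [[1, 0, 0, 0, 1], [0, 0, 0, 0, 1], [0, 0, 0, 0, 1]]

```text
time_s: 31.32
tool_pos: [544.0, -373.9, 25.5]
tcp_rot: [0.678, 0.201, 0.678, -0.201]
force: [-2.5, 1.9, 6.5]
width: 0.57
```

Contact. Releasing and backing off toward the base, clear of both views.

arm_command:
  steps:
    - [[-0.5, 0, 0, 0, 0.41], [0, 0, 0, 0, 0.37], [0, 0, 0, 0, 0.3], [0, 0, 0, 0, 0.1], [0, 0, 0, 0, 0]]

```text
time_s: 31.95
tool_pos: [544.0, -373.9, 24.6]
tcp_rot: [0.678, 0.201, 0.678, -0.201]
force: [-0.2, -0.3, -0.2]
width: 1.0
```

arm_command:
  steps:
    - [[-5, 0, 0, 0, 0], [-25, 0, 0, 0, 0], [-50, 0, 0, 0, 0], [-60, 0, 0, 0, 0], [-40, 0, -30, 0, 0]]

```text
time_s: 32.58
tool_pos: [521.2, -359.4, 209.3]
tcp_rot: [0.68, 0.2, 0.675, -0.202]
force: [0.3, 0.2, 1.3]
width: 1.0
```

arm_command:
  steps:
    - [[0, 0, -55, 0, 0], [0, 0, -55, 0, 0], [0, 0, -40, 0, 0], [0, 0, 0, 0, 0], [0, 0, 0, 0, 0]]

```text
time_s: 33.2
tool_pos: [394.0, -276.5, 205.7]
tcp_rot: [0.679, 0.201, 0.677, -0.201]
force: [0.0, -0.7, 0.5]
width: 0.999
```

```bash
python3 -c "
from ov import *
t=snap('top','topC'); s=snap('side','sideC')
overlay('C','chk',np.array([544.6,-373.7]),4,0,None,'ovc',(24,40))
cv2.imwrite('pics/fin.png',cv2.resize(np.hstack([cv2.imread('pics/topC.png')[90:290,60:430],cv2.imread('pics/sideC.png')[100:300,150:370]]),None,fx=1.35,fy=1.35))
for o in('jar_center','loupe_center'): 
  for n in('top','side'): print(o,n,[(np.round(d['point']),round(d['score'],2)) for d in robot.recognise(o,n)])
# image shift of jar and loupe vs start
for n in('top','side'):
  a=cv2.imread(f'pics/{n}0.png',0)
  b=cv2.imread(f'pics/{n}C.png',0)
  for k,p in(('jar',(505,-228,22)),('loupe',(506,235,18))):
    u,v=[int(q) for q in proj(n,p)]; m=cv2.matchTemplate(b[v-20:v+20,u-20:u+20],a[v-11:v+11,u-11:u+11],cv2.TM_CCOEFF_NORMED); print(n,k,np.array(cv2.minMaxLoc(m)[3])-9,round(m.max(),2))
"
```

```text
jar_center top [(array([ 505., -222.,   48.]), 0.67), (array([505., 240.,  38.]), 0.49), (array([ 546., -371.,   29.]), 0.21)]
jar_center side [(array([ 505., -235.,   34.]), 0.7)]
loupe_center top [(array([502., 238.,  36.]), 0.47), (array([ 549., -374.,   30.]), 0.21)]
loupe_center side [(array([507., 226.,  24.]), 0.6)]
top jar [0 0] 0.99
top loupe [0 0] 1.0
side jar [0 0] 1.0
side loupe [0 0] 0.77
```

View pics/ovc.png

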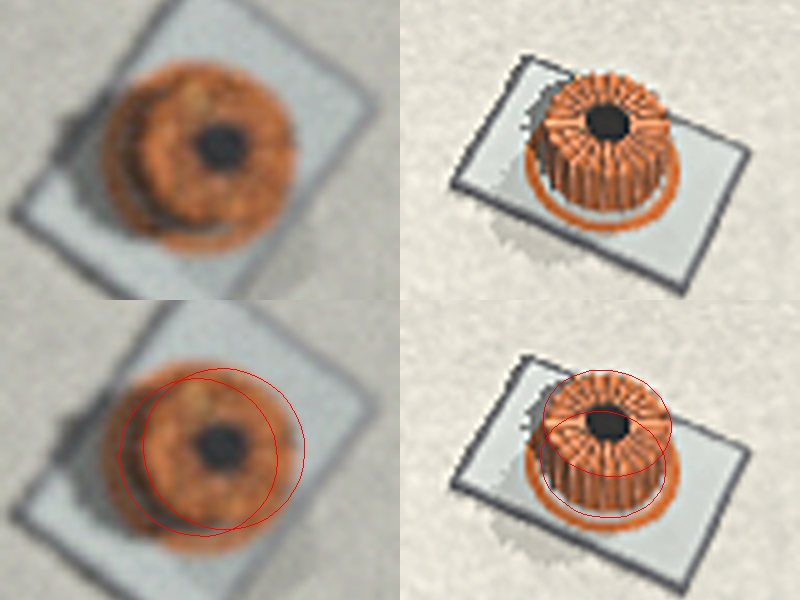

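View pics/fin.png

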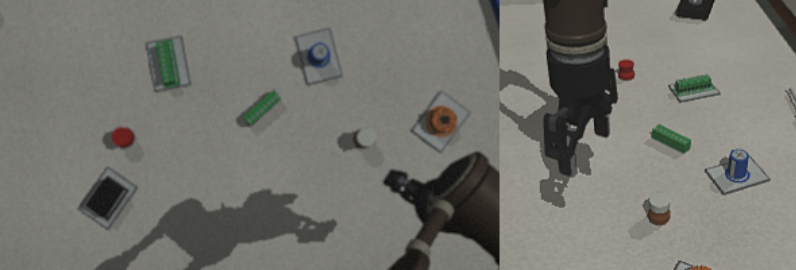

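The choke sits on its circle within about 3 mm, all parts are in place and the arm is clear. Handing in.

```bash
python3 -c "
from h import *
st(); print(robot.job_done())"
```

```text
t 33.5 pos [ 393.8 -276.2  204.7] w 0.9997109930044598 F [-0.6  0.   0.3]
[[ 0.     0.545  0.838]
 [-0.     0.838 -0.545]
 [-1.    -0.     0.   ]]
the job is handed in; nothing more can be done
None
```

I placed all four parts on their matching pads and handed the job in at 33.5 s of the 128 s allowed. The order was capacitor, terminal block (the one nearer the base), heat sink, choke. Each was lowered until it touched (about 6–10 N) before I opened the fingers; the gripper is open and clear of everything.

| Check | Result |
|---|---|
| Capacitor | about 2 mm from its mark, upright |
| Terminal block | about 2–3 mm off, parallel to its outline |
| Heat sink | about 2–3 mm off, parallel to its outline |
| Choke | about 3 mm off, lying flat |
| Screw jar | no shift in either camera |
| Loupe | no shift; top-camera match 1.0, but side-camera match only 0.77, which I put down to the arm standing near it in that view |

- **How the offsets were measured:** I compared the pictures with the expected poses, by eye for all but the capacitor. Calibration is good to about 2 mm, and the limit is 10 mm.
- **Disagreement:** one side-camera fit put the capacitor about 7 mm off. The printed blue circle was mixed into that fit; when I modelled the circle as well, both cameras gave about 2 mm.

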